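# Close the bench steriliser

## Task

Close the loaded steriliser: turn the lid so that its three unevenly spaced holes match the three studs and lower it gently, without letting it fall, until it lies flat and fully home on the flange. Then lower the steel vent weight over the vent pipe on the seated lid until it sits upright on its collar. Let go of both, and leave everything else on the table where it stands.

Things in the scene. Friction and masses are not known exactly. Their poses are not given: they have to be found in the camera images.
- pot: Round aluminium steriliser on a black base, fixed: 200 mm across its flat flange (bore 160 mm), whose top is 120 mm above the table; bottles inside stay below it. Origin: centre of underside, z up. Three upright studs, 9 mm thick, 26 mm tall (last 5 mm tapered to 4.4 mm), at radius 88 mm, 0, 135 and 225 degrees counter-clockwise from its +x: only one turn of the lid fits.
- stud0 (a point): Foot of the pot's stud at 0 degrees, on its axis, on the flange's top face; the stud rises 26 mm above it.
- hole0 (a point): Centre of the lid's round hole at 0 degrees, level with the lid's flat underside (hole diameter 14 mm, so 2.5 mm play all round its stud). Hole 0 belongs on stud 0.
- stud1 (a point): Foot of the pot's stud at 135 degrees, on its axis, on the flange's top face; the stud rises 26 mm above it.
- hole1 (a point): Centre of the lid's round hole at 135 degrees, level with the lid's flat underside (hole diameter 14 mm, so 2.5 mm play all round its stud). Hole 1 belongs on stud 1.
- stud2 (a point): Foot of the pot's stud at 225 degrees, on its axis, on the flange's top face; the stud rises 26 mm above it.
- hole2 (a point): Centre of the lid's round hole at 225 degrees, level with the lid's flat underside (hole diameter 14 mm, so 2.5 mm play all round its stud). Hole 2 belongs on stud 2.
- lid: Loose flat aluminium disc, 200 mm across, 6 mm thick, 0.5 to 0.8 kg, lying right way up on the table. Origin: centre of underside, z up. Three 14 mm holes at radius 88 mm, 0, 135, 225 degrees counter-clockwise from its +x, match the studs. Vent pipe at 67.5 degrees, radius 66 mm; upright pressure gauge, 26 mm wide, top 36.5 mm above the underside, at -67.5 degrees, radius 72 mm.
- knob (a point): Middle of the lid's round black knob, on the lid's axis, 33 mm above its underside. The knob is 36 mm wide, from 18 to 48 mm above the underside on a 20 mm wide neck, and can be gripped at any yaw.
- vent (a point): Seat of the weight on the lid: centre of the top of a 24 mm wide, 6 mm high collar, 12 mm above the lid's underside. The brass vent pipe, 7 mm thick, rises 18 mm above this point, its last 3 mm tapering.
- weight: Loose steel cylinder, 30 mm wide, 36 mm tall, plus a 12 mm wide, 6 mm high nipple on top; 0.12 to 0.2 kg. It stands on its open end: a bore 12 mm wide, 24 mm deep in its underside takes the vent pipe with 2.5 mm play all round. Origin: centre of underside, z up. Stands in a row along x with jar and canister, in any order, about 110 mm apart, between pot and lid.
- jar: Bystander: small closed glass jar, 40 mm diameter, 55 mm tall, standing. Origin: centre of its underside.
- canister: Bystander: closed steel canister, 42 mm diameter, 72 mm tall, standing. Origin: centre of its underside.
- alcohol: Bystander: pink alcohol bottle, 66 mm diameter, 170 mm tall, standing. Origin: centre of its underside.
- flask_a: Bystander: flat glass flask 35 x 70 mm, with white plug 130 mm tall, standing. Origin: centre of its underside.
- flask_b: Bystander: second flat glass flask, 35 x 70 mm, 130 mm tall, standing. Origin: centre of its underside.
- marker: Bystander: marker pen 130 mm long along its own y, 12 mm thick, lying. Origin: centre of its underside.
- case: Bystander: black case 80 x 150 mm, 30 mm high, lying. Origin: centre of its underside.
There are look-alikes about, which are no part of the job. Several things look just like the lid: the one meant starts nearest to the robot's base.

How it is judged:
By the outcome, as a careful person would: the job done as asked, in the order asked, and still so for the second after the job is handed in, with the robot touching nothing.
It also fails if it takes over 61 s, if anything falls off the work surface, if the arm or the gripper's body presses on something with over 40 N, if the wrist force passes 120 N, or if a joint passes its speed limit or range.

## Robot

A 6-joint arm with a two-finger parallel gripper is mounted at the origin on the work surface. World frame = base frame: x ahead of the robot, y to its left, z up, the work surface at z = 0. Lengths are in m, angles in rad, forces in N, time in s.
With the tool pointing down it reaches from about 0.35 to 0.8 m from the base axis. Payload 7.3 kg.
Tool frame: the origin (TCP) lies between the finger pads; the fingertips stand 25 mm ahead of it and the grasp point (between the pads) lies 6 mm ahead of it (r.tip_extent is the distance from the TCP to the fingertips, in m); z points along the fingers, y is the line along which they close (so a half turn about z gives the same grasp; the last joint's range is limited). The gripper opens to 85 mm and grips with 20 to 120 N. Pads are 22 mm wide; open, the fingers measure 114 mm over their backs; the gripper's body (76 mm by 85 mm) begins 54 mm behind the grasp point. The pads swing forward as they close: fully open they stand 13 mm farther back than shut.
Start: joints at [-1.378, 0.342, 1.524, -0, 1.275, -0.146], TCP at [0.175, -0.495, 0.256] pointing down, gripper open.
Joint ranges: [-2.53, 2.53], [-0.77, 2.02], [0.04, 2.7], [-1, 4.14], [0.28, 2.66], [-3.11, 3.11]. Speed limits (rad/s): [2.57, 2.57, 3.14, 3.14, 3.14, 3.14].

## Interface

Orientations are given as a unit quaternion [x, y, z, w].
In Python, from workcell import r, command_gripper, optics gives the robot as it stands. The module is installed in compiled form; this text tells all that it offers. Calls block until the motion is done:
- r.reach(position, orientation): joint-space move of the TCP to a pose.
- r.move_straight(position, orientation=None, speed=0.15, max_force=None): straight line of the TCP; orientation=None keeps the orientation; speed is the mean speed in m/s. With max_force (N) it stops when the force on the tool has changed by that much, and returns True; else False.
- r.movej(angles): joint-space move.
- command_gripper(opening, force=None): finger opening in m; force is the grip in N (None keeps the last); returns when the fingers have stopped.
- r.hold(seconds).
- r.solve_ik(position, orientation): joint angles nearest the present ones, or None.
- r.read_state(): the state.
- optics.get_image(name): name is "scene" or "top" or "wrist"; returns (picture, depth): 480x640x3 uint8, red, green, blue; 480x640 float32, m along the optical axis (not along the pixel's ray), 0 where there is no reading.
- optics.camera_model(name): a dict with "K" (3x3 intrinsics, pixels), "k1" (the pictures are not rectified: a ray, as slopes to the right and down, at radius r is drawn at 1 + k1 r^2 times it, then the intrinsics apply), "R" (3x3) and "t" (3): a world point X has camera coordinates R X + t; the wrist camera has in their place "tool_from_camera" (4x4, takes a point from camera to tool coordinates, whose origin is the TCP and whose axes are the flange's). Camera axes: x right, y down, z forward; pixel columns grow to the right and rows downward; lengths in m; the calibration is good to about 2 mm. A picture is of the moment at which its call begins: read the wrist's pose just before it. camera_model takes no time and is no camera call.
A pose or a line that the arm cannot do raises r.PlanningError and nothing moves.
- r.finish_job(): hands the job in; it is judged then, once.
The state is a dict: "time_s": time; "joint_positions": joint angles; "dq": joint speeds; "tau": joint torques, N m; "eef_pos": TCP position; "eef_rot": TCP orientation; "contact_force": force on the tool from outside, world axes, zero at the start; "torque": the same for the moment, N m; "grip_width": finger opening in m; "grip_force": force on a finger pad.
Only numpy, scipy, OpenCV 4.12 (cv2) and the standard library are available. Lean on these libraries where they do the work, as an engineer would, in place of code of your own. Each camera call takes 0.05 s, during which the arm holds its last target. There are 200 camera calls.

## Working session

There is one attempt and no reset: what is moved stays moved. The work goes in short steps, each a Python script; the robot and the scene stay as the last script left them, time stands still between calls to the robot, and variables do not carry over. Pictures are saved under pics/ and viewed, at most 12 in all, crops included, and the job is handed in when it is done.

```bash
mkdir -p pics
cat > h.py <<'E'
import numpy as np, cv2
from workcell import r, command_gripper, optics
from scipy.spatial.transform import Rotation as Ro
def get(name):
    s=r.read_state(); im,d=optics.get_image(name); m=optics.camera_model(name)
    K=np.array(m['K']); 
    if name=='wrist':
        T=np.array(m['tool_from_camera']); W=np.eye(4); W[:3,:3]=Ro.from_quat(s['eef_rot']).as_matrix(); W[:3,3]=s['eef_pos']
        C=W@T; Rwc,o=C[:3,:3],C[:3,3]
    else:
        R=np.array(m['R']); Rwc=R.T; o=-R.T@np.array(m['t'])
    return dict(im=im,d=d,K=K,k1=m['k1'],R=Rwc,o=o)
def rays(v,uv):
    uv=np.atleast_2d(np.asarray(uv,float)); D=np.array([v['k1'],0,0,0,0.])
    n=cv2.undistortPoints(uv[:,None],v['K'],D)[:,0]
    return np.c_[n,np.ones(len(n))]@v['R'].T
def onplane(v,uv,z):
    w=rays(v,uv); return v['o']+w*((z-v['o'][2])/w[:,2])[:,None]
def proj(v,X):
    X=np.atleast_2d(X); c=(X-v['o'])@v['R']; n=c[:,:2]/c[:,2:]
    n=n*(1+v['k1']*(n**2).sum(1,keepdims=True)); return n@v['K'][:2,:2].T+v['K'][:2,2]
def save(v,n): cv2.imwrite('pics/'+n,v['im'][:,:,::-1])
def quat(yaw): # tool down; tool y axis at angle yaw in world
    c,s=np.cos(yaw),np.sin(yaw); y=np.array([c,s,0]); z=np.array([0,0,-1.]); x=np.cross(y,z)
    return Ro.from_matrix(np.c_[x,y,z]).as_quat()
E
python3 - <<'E'
from h import *
for n in ('top','scene'):
    v=get(n); save(v,n+'1.png'); print(n,v['o'],v['R'],v['K'],v['k1']); np.savez(n+'1.npz',**v)
s=r.read_state(); print(s['time_s'],s['eef_rot'],r.tip_extent,Ro.from_quat(s['eef_rot']).as_matrix(),optics.camera_model('wrist'))
E
```

```text
top [0.29928522 0.08995829 1.60583116] [[-0.01802705 -0.9906642   0.13512761]
 [-0.99967825  0.02027085  0.01524747]
 [-0.01784428 -0.13480926 -0.99071088]] [[603.83271766   0.         326.77127079]
 [  0.         603.83271766 234.73486249]
 [  0.           0.           1.        ]] -0.058696124389765736
scene [1.21594206 0.56395804 1.06530784] [[-0.5669586   0.61654644 -0.54628603]
 [ 0.82361886  0.43594795 -0.362769  ]
 [ 0.01448834 -0.65560648 -0.75496372]] [[523.64447252   0.         313.38247777]
 [  0.         523.64447252 241.46044354]
 [  0.           0.           1.        ]] -0.13335837463130504
0.1 [ 9.85686569e-01  1.68586887e-01 -1.21717029e-05 -6.70283235e-04] 0.025 [[ 9.43156923e-01  3.32347644e-01 -2.49996896e-04]
 [ 3.32347676e-01 -9.43156025e-01  1.31727439e-03]
 [ 2.02006960e-04 -1.32548234e-03 -9.99999101e-01]] {'K': array([[352.52771195,   0.        , 322.11830862],
       [  0.        , 352.52771195, 235.25628098],
       [  0.        ,   0.        ,   1.        ]]), 'k1': -0.04753153800449202, 'tool_from_camera': array([[ 1.82562812e-04, -9.49990892e-01, -3.12277555e-01,
         8.02916771e-02],
       [ 9.99999962e-01,  2.37996399e-04, -1.39400371e-04,
         1.55681186e-03],
       [ 2.06750016e-04, -3.12277518e-01,  9.49990900e-01,
        -1.18435988e-01],
       [ 0.00000000e+00,  0.00000000e+00,  0.00000000e+00,
         1.00000000e+00]])}
```

View pics/top1.png

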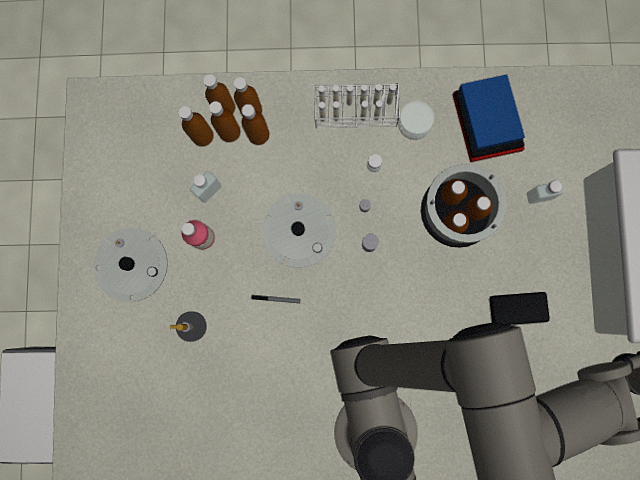

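View pics/scene1.png

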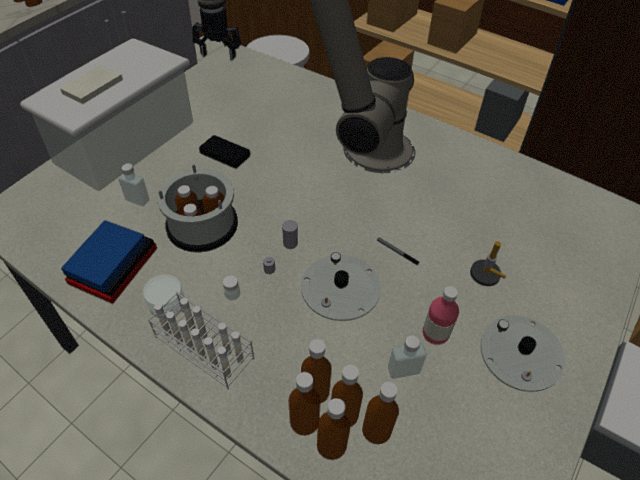

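Top view: pot flange centre about (466,203) with studs near (492,177), (494,226), (432,203). The lid nearest the base is at (298,230), with its vent at (298,205) and gauge at (318,247). The weight is at (365,205), jar at (374,162) and canister at (370,242). The scene view agrees, with a look-alike lid far left at (127,264). Next I look at pot and lid with the wrist camera.

```bash
cat >> h.py <<'E'
def go(p,yaw,j6=None,mv=True):
    """joint move with explicit j6 branch near j6"""
    q=np.array(r.solve_ik(p,quat(yaw)),float)
    if j6 is not None: q[5]+=2*np.pi*round((j6-q[5])/(2*np.pi))
    if mv: r.movej(q)
    return q
E
python3 - <<'E'
from h import *
d=dict(np.load('top1.npz'))
pot=onplane(d,[466,203],.12)[0]; lid=onplane(d,[298,229],.04)[0]; w=onplane(d,[365,205],.042)[0]
print(pot,lid,w)
a=np.radians
yl,yp=a(102),a(-102)
for n,p,y,j in (('pot',[*pot[:2],.36],yp,a(78)),('weight',[*w[:2],.26],a(0),0),('lid',[*lid[:2],.24],yl,a(-78))):
    q=go(p,y,j); print(n,np.degrees(q).round(),r.read_state()['time_s'])
    v=get('wrist'); np.savez(n+'.npz',**v); save(v,n+'.png')
p=[cv2.imread(f'pics/{n}.png') for n in('pot','lid')]
cv2.imwrite('pics/two.png',np.vstack([x[:480,:].copy() for x in p])[:, :]) if 0 else None
E
```

```text
[ 0.57486316 -0.23660224  0.12      ] [0.52958197 0.18926046 0.04      ] [0.58942913 0.01207658 0.042     ]
pot [-29.  28.  59.  -0.  94.  73.] 1.875
weight [-6. 26. 76. -0. 77. -6.] 3.1667
lid [ 12.  24.  83.  -0.  73. -90.] 4.5333
```

View pics/pot.png

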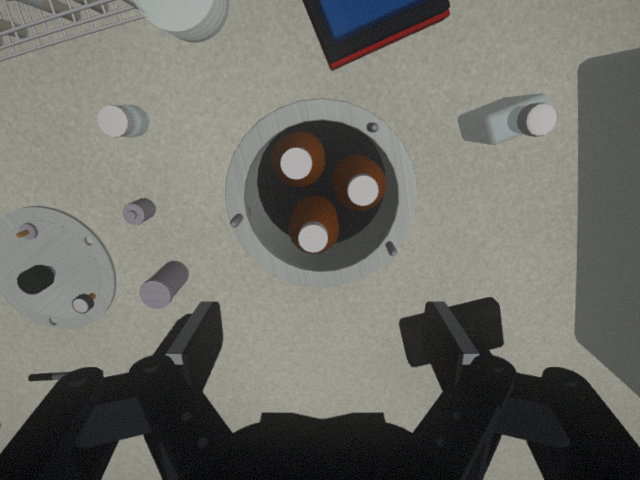

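View pics/lid.png

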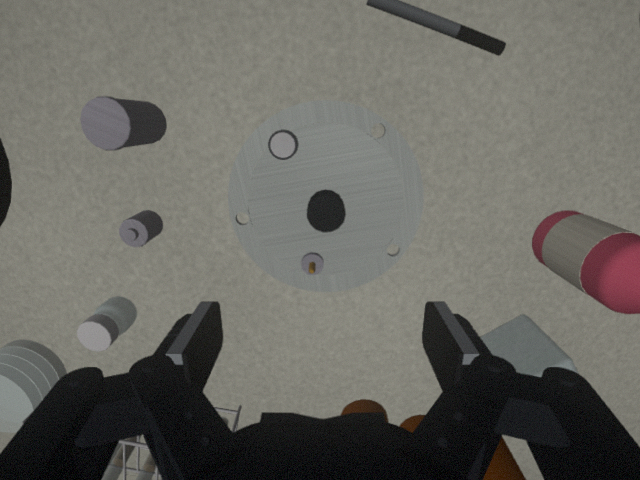

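View pics/weight.png

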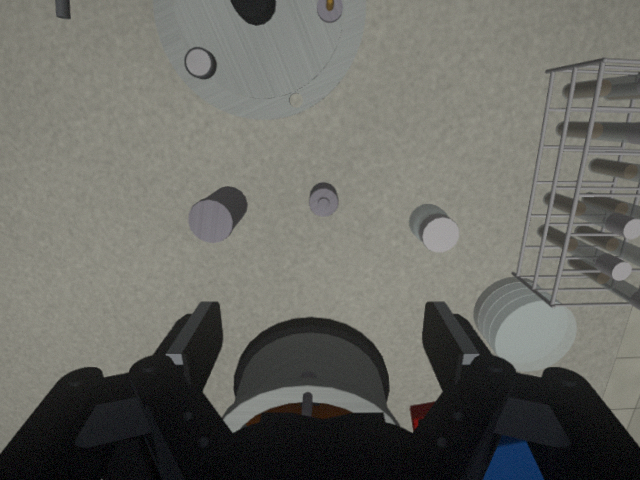

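Pot view: studs at (237,220), (372,127) and (391,248), the lone left one being stud 0. Lid view: holes at (243,218), (377,130), (393,250), knob at (325,210), vent at (312,263), gauge at (283,144). Weight view: weight at (324,200), nipple in the middle. I'll zoom in on these details to get centres.

Run:
```python
import cv2,numpy as np
T=[('pot',237,220),('pot',372,127),('pot',391,248),('lid',325,210),('lid',243,218),('lid',377,130),('lid',393,250),('weight',323,200)]
o=[]
for n,x,y in T:
    im=cv2.imread(f'pics/{n}.png'); h=12 if (n,x)not in(('lid',325),('weight',323)) else 25
    c=im[y-h:y+h+1,x-h:x+h+1].astype(float); lo,hi=np.percentile(c,(1,99)); c=np.clip((c-lo)/(hi-lo)*255,0,255).astype('uint8')
    c=cv2.resize(c,(200,200),interpolation=cv2.INTER_NEAREST)
    s=200/(2*h+1)
    for k in range(-h,h+1,5 if h==12 else 10): 
        p=int((k+h+.5)*s); cv2.line(c,(p,0),(p,6),(0,0,255),1); cv2.line(c,(0,p),(6,p),(0,0,255),1)
    cv2.drawMarker(c,(100,100),(0,0,255),0,8); c[-1]=c[:,-1]=0; o.append(c)
cv2.imwrite('pics/crops.png',np.vstack([np.hstack(o[:4]),np.hstack(o[4:])]))
```

```text
(no output)
```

View pics/crops.png

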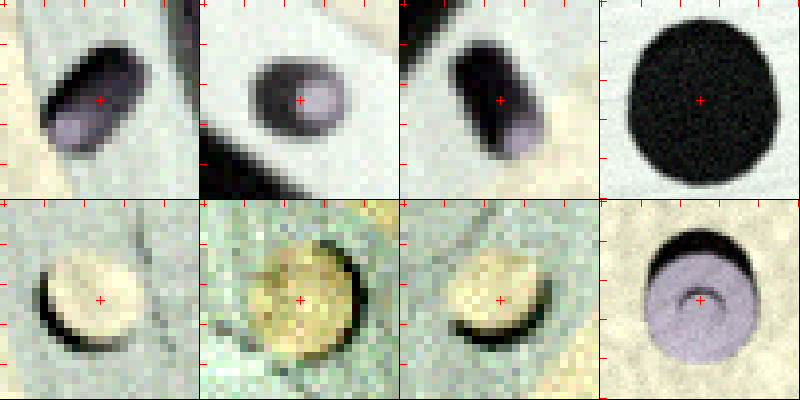

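```bash
cat >> h.py <<'E'
def fit(P,a=(0,135,225),rad=.088):
    """rigid 2d fit of model points; returns centre, yaw, residuals"""
    a=np.radians(a); M=rad*(np.cos(a)+1j*np.sin(a)); Z=P[:,0]+1j*P[:,1]
    m=M-M.mean(); z=Z-Z.mean(); k=(m.conj()*z).sum(); e=k/abs(k); c=Z.mean()-e*M.mean()
    return np.array([c.real,c.imag]),np.angle(e),abs(Z-c-e*M),abs(k)/(abs(m)**2).sum()
E
python3 - <<'E'
from h import *
P=dict(np.load('pot.npz')); L=dict(np.load('lid.npz')); W=dict(np.load('weight.npz'))
for nm,v,uv,z in (('pot',P,[(233.3,223.8),(374.8,126.6),(393.3,252.4)],.146),('lid',L,[(241.8,218),(378,130),(393,249.8)],.006)):
    for o in ([0,1,2],[0,2,1]):
        f=fit(onplane(v,np.array(uv)[o],z)); print(nm,f[0],np.degrees(f[1]),f[2]*1e3,f[3])
print('knob',onplane(L,(325.8,210.6),.04),'weight',onplane(W,(323.3,201.8),.036))
E
```

```text
pot [ 0.57582711 -0.23779267] 90.36805626485011 [  1.04753519 123.77530342 124.81442645] 0.3220676096718384
pot [ 0.57599378 -0.23779274] 89.58213140974047 [0.35827415 0.46661665 0.46818016] 1.0000119099951628
lid [0.53152057 0.19104817] -68.12040683608126 [  0.30328604 124.87598772 124.7494271 ] 0.3202176043451234
lid [0.53153936 0.19105573] -68.02491143408533 [0.27849157 0.4252913  0.35304776] 1.0037927062716563
knob [[0.53046035 0.19080166 0.04      ]] weight [[0.59167546 0.012216   0.036     ]]
```

Run:
```python
from h import *
lid=np.array([.53154,.19106]); pot=np.array([.5760,-.2378]); a=np.radians
yg=a(102); yp=yg+a(89.58+68.02-360)
command_gripper(.06,80)
r.move_straight([*lid,.10],quat(yg),.15)
r.move_straight([*lid,.039],quat(yg),.06,max_force=8)
print(r.read_state()['eef_pos']); command_gripper(.03,80)
s=r.read_state(); print(s['grip_width'],s['grip_force'],s['contact_force'])
r.move_straight([*lid,.26],None,.12)
s=r.read_state(); print(s['grip_width'],s['contact_force'],s['torque'],s['time_s'])
q=go([*pot,.27],yp,a(73)); print(np.degrees(q).round())
r.move_straight([*pot,.197],None,.1)
r.hold(.3)
v=get('wrist'); np.savez('hov.npz',**v); save(v,'hov.png'); s=r.read_state(); print(s['eef_pos'],s['grip_width'],s['time_s'],s['torque'])
```

```text
[0.53185469 0.19114346 0.03941315]
0.034567064281336324 79.28678512573242 [-1.32760529  1.55398562  6.40532594]
0.03409709295914849 [ 0.26975353  0.04256495 -5.479253  ] [ 0.00232542  0.00709542 -0.03361731] 9.55
[-29.  30.  69.  -0.  81.  71.]
[ 0.5760681  -0.23782618  0.19734817] 0.03392759510227668 13.1667 [0.00915371 0.00354045 0.01791636]
```

View pics/hov.png

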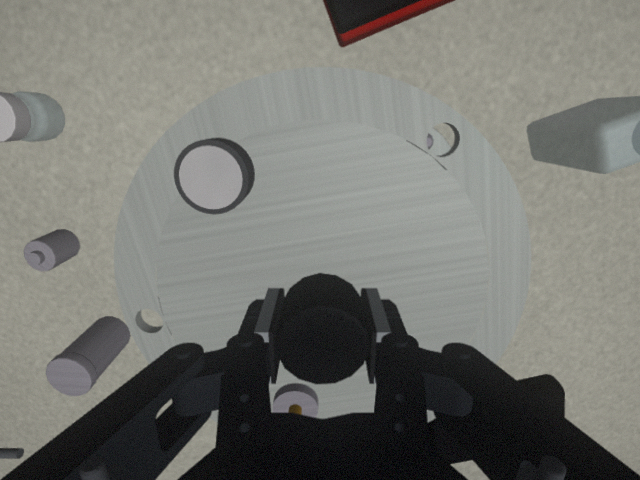

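Lid held level over the pot. The right-hand hole is at about (443,138), with the stud tip visible through it near (431,141); hole 0 is at about (149,320). I'll zoom in on both.

```bash
python3 - <<'E'
import cv2,numpy as np
im=cv2.imread('pics/hov.png'); o=[]
for x,y in ((443,138),(149,320)):
    h=25; c=im[y-h:y+h+1,x-h:x+h+1].astype(float); lo,hi=np.percentile(c,(1,99)); c=np.clip((c-lo)/(hi-lo)*255,0,255).astype('uint8')
    c=cv2.resize(c,(400,400),interpolation=cv2.INTER_NEAREST); s=400/51
    for k in range(-25,26,5): p=int((k+25.5)*s); cv2.line(c,(p,0),(p,8),(0,0,255),1); cv2.line(c,(0,p),(8,p),(0,0,255),1)
    cv2.drawMarker(c,(200,200),(0,0,255),0,8); o.append(c)
cv2.imwrite('pics/crop2.png',np.hstack(o))
E
python3 - <<'E'
from h import *
v=dict(np.load('hov.npz')); d=np.radians(89.58+np.array([0,135,225]))
X=np.c_[.5760+.088*np.cos(d),-.2378+.088*np.sin(d)]
print('expected holes',proj(v,np.c_[X,[.164]*3]).round(1).tolist(),'tips',proj(v,np.c_[X,[.146]*3]).round(1).tolist())
E
```

```text
expected holes [[146.9, 323.2], [454.4, 380.8], [438.7, 143.3]] tips [[162.0, 305.4], [443.7, 359.3], [426.7, 140.8]]
```

View pics/crop2.png

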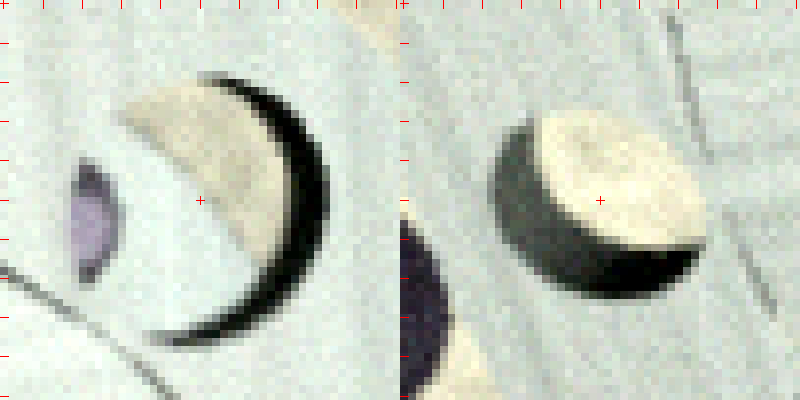

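Run:
```python
from h import *
v=dict(np.load('hov.npz')); d=np.radians(89.58+np.array([0,225])); c=np.array([.5760,-.2378])
for z in (.163,.164,.165,.166):
    H=onplane(v,[(148.6,320.3),(442.3,139)],z)[:,:2]; k=H[1]-H[0]
    yaw=np.arctan2(*k[::-1]); E=np.c_[np.cos(d),np.sin(d)]*.088; ke=E[1]-E[0]; dy=yaw-np.arctan2(*ke[::-1])
    rot=np.array([[np.cos(dy),-np.sin(dy)],[np.sin(dy),np.cos(dy)]])
    print(z,np.hypot(*k)/np.hypot(*ke),np.degrees(dy),(H-E@rot.T).mean(0)-c)
T=Ro.from_quat(r.read_state()['eef_rot']).as_matrix(); print(T)
```

```text
0.163 1.00774812493285 -0.009080094686309005 [ 0.00115413 -0.00136794]
0.164 1.001160145888519 -0.009080094686309005 [ 0.00146256 -0.00154666]
0.165 0.9945721668441883 -0.009080094686347172 [ 0.00177099 -0.00172537]
0.166 0.987984187799858 -0.009080094686309005 [ 0.00207942 -0.00190409]
[[ 9.83569889e-01 -1.80527110e-01  4.84931849e-04]
 [-1.80526998e-01 -9.83569993e-01 -2.66353661e-04]
 [ 5.25048473e-04  1.74434150e-04 -9.99999847e-01]]
```

Run:
```python
from h import *
p=np.array([.5760-.0015,-.2378+.0015])
r.move_straight([*p,.190],None,.04)
st=r.move_straight([*p,.164],None,.03,max_force=6)
s=r.read_state(); print(st,s['eef_pos'],s['contact_force'],s['torque'])
if not st:
    st=r.move_straight([*p,.156],None,.015,max_force=5)
    s=r.read_state(); print(st,s['eef_pos'],s['contact_force'],s['torque'],s['time_s'])
v=get('wrist'); np.savez('seat.npz',**v); save(v,'seat.png')
```

```text
False [ 0.5746429  -0.23635959  0.16422541] [-0.01475285  0.13676214 -4.40811426] [ 0.00255919 -0.05652785 -0.01038512]
True [ 0.57468351 -0.23637536  0.15986653] [-3.97720695e-03  4.22553557e-01  5.35861706e+00] [-0.03164404  0.09353673 -0.08772565] 14.9
```

View pics/seat.png

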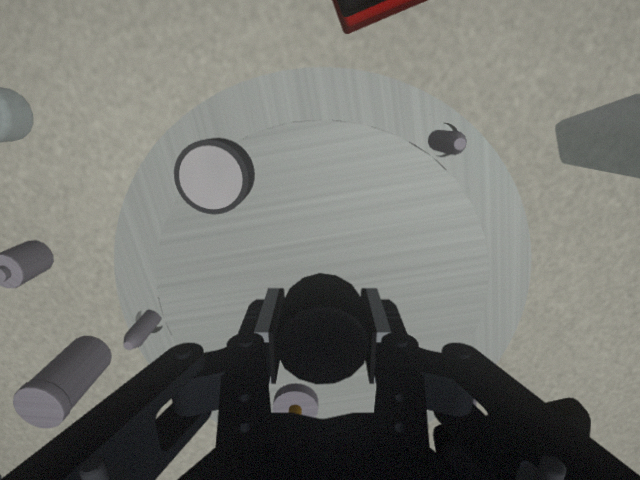

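The studs show through the holes at (445,140) and (143,328), and the lid sits at seat height. Releasing it, measuring the vent, then fetching the weight.

Run:
```python
from h import *
a=np.radians
command_gripper(.06,40); r.hold(.2)
s=r.read_state(); print(s['contact_force'],s['eef_pos'])
r.move_straight([.5747,-.2364,.25],None,.15)
t=a(89.58+67.5); vent=np.array([.5760,-.2378])+.066*np.array([np.cos(t),np.sin(t)]); print(vent)
yv=a(67.08-180)
go([*vent,.33],yv,a(88)); v=get('wrist'); np.savez('vent.npz',**v); save(v,'vent.png')
print(proj(v,[[*vent,.132],[*vent,.150],[.576,-.2378,.168]]))
d=a(89.58+np.array([0,135,225])); print(proj(v,np.c_[.576+.088*np.cos(d),-.2378+.088*np.sin(d),[.146]*3]))
D=v['d']; ys,xs=np.mgrid[0:480:4,0:640:4]; zz=D[ys,xs].ravel()
n=cv2.undistortPoints(np.c_[xs.ravel(),ys.ravel()].astype(float)[:,None],v['K'],np.array([v['k1'],0,0,0,0.]))[:,0]
X=v['o']+(np.c_[n,np.ones(len(n))]*zz[:,None])@v['R'].T
m=(np.hypot(X[:,0]-.576,X[:,1]+.2378)<.08)&(X[:,2]>.11)&(X[:,2]<.134)&(zz>0)
A=np.c_[X[m,0]-.576,X[m,1]+.2378,np.ones(m.sum())]; c=np.linalg.lstsq(A,X[m,2],rcond=None)[0]; k=abs(A@c-X[m,2])<.0015
print('lid plane',np.linalg.lstsq(A[k],X[m,2][k],rcond=None)[0],k.sum(),r.read_state()['time_s'])
```

```text
[0.13046588 0.01794136 0.48109021] [ 0.57366576 -0.2358303   0.15785188]
[ 0.51521073 -0.2120966 ]
[[321.05461915 211.47320352]
 [320.98039582 216.58351764]
 [320.85017069 140.04740688]]
[[226.6319652  179.13689264]
 [415.37877638 179.24075658]
 [364.72478723  30.3944545 ]]
lid plane [0.00025311 0.00065621 0.12681142] 1394 16.825
```

View pics/vent.png

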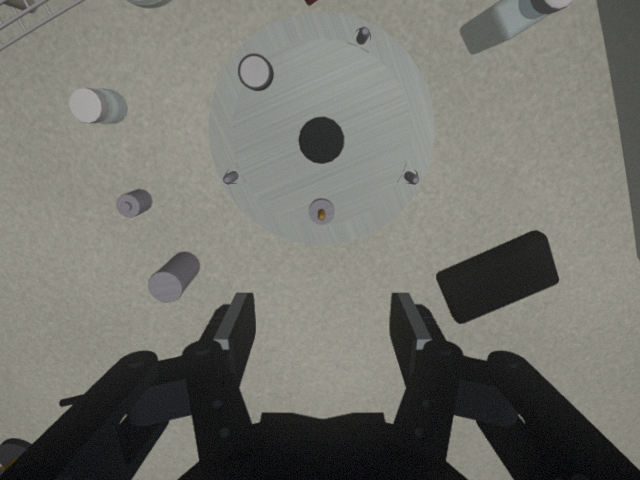

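Lid flat at the flange (plane 0.1268 m, no tilt), vent collar at (321,211) exactly as predicted. Now the weight.

Run:
```python
from h import *
a=np.radians
v=dict(np.load('vent.npz')); hsv=cv2.cvtColor(v['im'],cv2.COLOR_RGB2HSV)
m=cv2.inRange(hsv,(8,110,60),(30,255,255))[190:235,300:345]; ys,xs=np.nonzero(m); print('brass',xs.mean()+300,ys.mean()+190,ys.min()+190,ys.max()+190,len(xs))
w=np.array([.59168,.01222]); vent=np.array([.51521,-.21210]); yv=a(67.08-180)
r.move_straight([*vent,.36],None,.3)
command_gripper(.06,40)
go([*w,.14],0,0)
r.move_straight([*w,.030],None,.1,max_force=8)
command_gripper(.02,40); s=r.read_state(); print(s['eef_pos'],s['grip_width'],s['grip_force'])
r.move_straight([*w,.25],None,.15); print(r.read_state()['grip_width'])
go([*vent,.25],yv,a(88)); r.move_straight([*vent,.190],None,.08); r.hold(.3)
v=get('wrist'); np.savez('wh.npz',**v); s=r.read_state(); print(s['eef_pos'],s['contact_force'],s['time_s'])
print('pred nipple top, body top, base, pipe top, vent',proj(v,[[*vent,z] for z in (.202,.196,.160,.150,.132)]).round(1).tolist())
save(v,'wh.png'); cv2.imwrite('pics/whc.png',cv2.resize(v['im'][200:440,180:460,::-1],(700,600),interpolation=cv2.INTER_CUBIC))
```

```text
brass 321.40425531914894 214.48936170212767 210 219 47
[0.59188029 0.01219633 0.03072207] 0.029216802381917695 39.59089267998934
0.029090866919015898
[ 0.51528526 -0.21216257  0.19027314] [-0.43045029  0.163302   -1.04204488] 24.5583
pred nipple top, body top, base, pipe top, vent [[318.8, 356.8], [319.0, 346.8], [319.6, 300.5], [319.8, 290.8], [320.0, 275.7]]
```

View pics/whc.png

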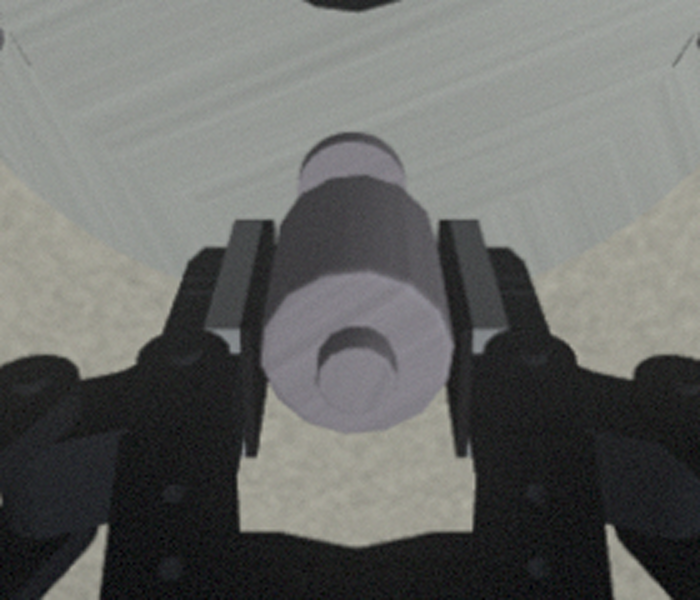

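Run:
```python
from h import *
v=dict(np.load('wh.npz')); vent=np.array([.51521,-.21210])
R=Ro.from_quat(r.read_state()['eef_rot']).as_matrix()
g=cv2.cvtColor(v['im'],cv2.COLOR_RGB2GRAY)
for n,p,z in (('nip',(322.4,352),.2016),('body',(322.8,340.8),.1956),('base',(322.4,298),.1596),('collar',(321,275.7),.132)):
    d=onplane(v,p,z)[0,:2]-vent; print(n,d*1e3,'tool xy mm',(np.r_[d,0]@R)[:2]*1e3)
# predicted outlines if weight is offset by o in tool xy: extreme points to compare with the crop
t=np.linspace(0,2*np.pi,72)
for o in ((0,0),(.002,.0015)):
    c=vent+(R@[*o,0])[:2]
    for n,rad,z in (('nip',.006,.2016),('body',.015,.1956),('base',.015,.1596),('collar',.012,.132)):
        q=(proj(v,np.c_[c[0]+rad*np.cos(t),c[1]+rad*np.sin(t),0*t+z])-[180,200])*2.5; print(o,n,q.min(0).round(),q.max(0).round())
```

```text
nip [ 1.15289367 -1.89574712] tool xy mm [1.80018796 1.2970517 ]
body [ 1.63111688 -2.26216257] tool xy mm [2.383357   1.44828493]
base [ 0.51950283 -1.63441922] tool xy mm [1.11503088 1.30304068]
collar [-0.22295634 -0.49064375] tool xy mm [-0.01426407  0.53873681]
(0, 0) nip [306. 355.] [388. 424.]
(0, 0) body [249. 279.] [446. 446.]
(0, 0) base [270. 178.] [428. 318.]
(0, 0) collar [295. 138.] [405. 238.]
(0.002, 0.0015) nip [316. 343.] [399. 413.]
(0.002, 0.0015) body [258. 266.] [457. 435.]
(0.002, 0.0015) base [278. 168.] [436. 310.]
(0.002, 0.0015) collar [302. 130.] [412. 230.]
```

Run:
```python
from h import *
R=Ro.from_quat(r.read_state()['eef_rot']).as_matrix()
p=np.array([.51521,-.21210])-(R@[.0014,.0010,0])[:2]
r.move_straight([*p,.186],None,.04)
st=r.move_straight([*p,.167],None,.03,max_force=3)
s=r.read_state(); print(st,s['eef_pos'],s['contact_force'],s['torque'])
if not st:
    st=r.move_straight([*p,.159],None,.012,max_force=3)
    s=r.read_state(); print(st,s['eef_pos'],s['contact_force'],s['torque'],s['time_s'])
```

```text
False [ 0.51439153 -0.21069062  0.16708057] [ 0.64692474  0.0313915  -1.22580657] [-0.00141945  0.00675254  0.06914393]
True [ 0.51439793 -0.21067399  0.16271437] [-0.45463687  0.51603065  5.04972182] [ 0.00836106 -0.03245406  0.07239513] 26.05
```

Contact is exactly at the expected seat height (TCP z 0.1627). Release, back off and check.

Run:
```python
from h import *
command_gripper(.05,20); r.hold(.2)
p=r.read_state()['eef_pos']; r.move_straight([p[0],p[1],.36],None,.12)
v=get('wrist'); save(v,'end.png'); s=get('scene')
def plane(v,c,rad,lo,hi):
    n=cv2.undistortPoints(np.stack(np.meshgrid(np.arange(640.),np.arange(480.)),-1).reshape(-1,1,2),v['K'],np.array([v['k1'],0,0,0,0.]))[:,0]
    z=v['d'].ravel(); X=v['o']+(np.c_[n,np.ones(len(n))]*z[:,None])@v['R'].T
    m=(np.hypot(X[:,0]-c[0],X[:,1]-c[1])<rad)&(X[:,2]>lo)&(X[:,2]<hi)&(z>0)
    A=np.c_[X[m,:2]-c,np.ones(m.sum())]; return np.linalg.lstsq(A,X[m,2],rcond=None)[0],m.sum()
print('lid',plane(v,np.array([.576,-.2378]),.08,.122,.132),'weight top',plane(v,np.array([.5152,-.2121]),.013,.163,.1705),r.read_state()['time_s'])
a=cv2.resize(v['im'][60:300,200:440],(400,400)); b=cv2.resize(s['im'][140:260,130:250],(400,400),interpolation=cv2.INTER_CUBIC)
cv2.imwrite('pics/endc.png',np.hstack([a,b])[:,:,::-1])
```

```text
lid (array([0.00052252, 0.00069313, 0.12681776]), np.int64(19765)) weight top (array([ 0.00548639, -0.00528706,  0.16882319]), np.int64(483)) 28.4833
```

View pics/endc.png

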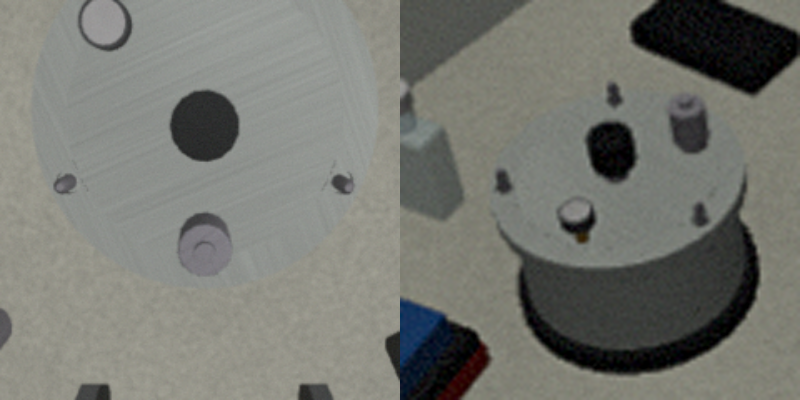

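The lid is flat with all three studs through its holes. The weight stands upright at seat height: its top is at 0.1688 m (expected 0.168) with a slope under 0.5°.

```bash
python3 -c "
from h import *
print(r.finish_job())"
```

```text
the job is handed in; nothing more can be done
None
```

The job is handed in: the lid lies flat and fully home on the flange with its holes on the three studs, the vent weight stands upright on its collar, both are released, nothing else was picked up or knocked in the views I took, and it took about 28.5 s of the 61 s allowed.

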